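Slide the stop board home in the tacking fixture and close its keeper

TASK

On the blue tacking fixture, push the stop board by its orange flange along the rails until it drops down into the locating notches, then push the red keeper by its peg round over the board as far as it will go, and leave both there. This is all pushing with the fingertips: do not lift or tip the board, and leave the loose things lying about where they are.

Things in the scene. Friction and masses are not known exactly. Their poses are not given: they have to be found in the camera images.
- bed: Blue steel fixture bed, 370 x 225 x 12 mm, fixed to the table. Origin: underside, on the centre line near the middle. +x is the way the board slides home, z up. Three steel rails run along x from -190 to +180 mm, at y = 0 and +-50 mm, tops 30 mm above the origin. Dark guide bars at y = +-71 mm (8 mm thick, tops at 42 mm) keep the board straight with 2 mm play a side.
- home (a point): Where the board's origin lies when it is home: fixed on the bed at x = 60, y = 0 mm, 22 mm above its origin. The rails have notches for the lugs, 22 mm long and 10 mm deep: middle rail 50 mm ahead of this point, outer rails 50 mm behind it, yellow inside and marked yellow on the guides. The far notch walls stop the board, 3 mm past this point.
- board: Loose aluminium stop board, 0.5 to 1 kg, on the rails: panel 140 (x) x 130 (y) x 10 mm on 8 mm high lugs, 16 mm long (one at x = 50, y = 0, two at x = -50, y = +-50 mm). Origin: panel centre, at the lugs' underside; axes as the bed's. Starts riding with lugs on the rails (origin 30 mm above the bed's), 80 to 145 mm short of home; there it drops 8 mm. Slides with a few newtons.
- board_push (a point): Centre of the rear (-x) face of the board's upright orange flange, where it is pushed towards +x. The flange stands on the rear edge of the panel: 10 mm thick, 90 mm wide across y, rising from the panel's top to 26 mm above it; this point is 13 mm above the panel's top.
- keeper (a joint): Angle of the red keeper bar (rad) about its upright pin: 0 = open, pointing along the bed's +x; grows clockwise seen from above to 1.57 = closed at its stop, pointing along the bed's -y across the board. Starts at 0 to 0.2, stays where left; about 1 N at the peg turns it. Its underside is 44 mm above the bed's origin: 4 mm over a seated board, but blocked by one still riding on the rails.
- keeper_pivot (a point): Top of the keeper's bar on its turning axis, 52 mm above the bed's origin, at x = 85, y = 92 mm in the bed's frame. The bar is 88 mm long, 16 mm wide, 8 mm thick, reaching from 14 mm behind the axis to 74 mm ahead of it.
- keeper_peg (a point): Centre of the top of the keeper's upright red peg: 12 mm diameter, 30 mm tall above the bar, 65 mm from the turning axis.
- clamp: Bystander: copper ground clamp jaw lying flat, 80 x 26 x 22 mm, loose. Origin: centre of its underside.
- cleaner: Bystander: steel tip-cleaning tool, 90 x 18 x 10 mm, loose. Origin: centre of its underside.
- nozzle: Bystander: white ceramic nozzle cup standing upright, 42 mm diameter at the foot, 52 mm tall, loose. Origin: centre of its underside.
- hook: Bystander: bent galvanized tie-down hook lying flat, about 85 x 45 x 10 mm, loose. Origin: near its middle, on the table.
- wrench: Bystander: steel wrench lying to the robot's right, 180 mm long, loose. Origin: its middle, on the table.
- tin: Bystander: green tin on the robot's left, 70 mm diameter, 75 mm tall, loose. Origin: centre of its underside.
There are look-alikes about, which are no part of the job. What is meant by the board is not green, and is the larger of those in its own colour.

How it is judged:
On the way, in this order (a step that is already met when the one before it is completed fails the run):
1. the board has dropped into its notches while the keeper is still open (z of board in the frame of bed between 0.018 and 0.0255 m and x of board in the frame of bed between 0.054 and 0.066 m and y of board in the frame of bed between -0.005 and 0.005 m and angle between board's own z axis and vertical below 0.04 rad and value of joint keeper below 0.7 rad), for 0.1 s.
2. the keeper is closed over the seated board (z of board in the frame of bed between 0.018 and 0.0255 m and x of board in the frame of bed between 0.054 and 0.066 m and y of board in the frame of bed between -0.005 and 0.005 m and angle between board's own z axis and vertical below 0.04 rad and value of joint keeper above 1.35 rad), for 0.2 s.
At the end, for the whole second after the job is handed in: The board lies dropped in its notches (origin below 25.5 mm above the bed's origin, within 6 mm of home along x and 5 mm along y, tilted under 0.04 rad) and at rest, the keeper is turned past 1.35 rad over it and still, and every bystander is within 30 mm of where it started (all of step 2 and linear speed of board below 0.02 m/s and velocity of joint keeper below 0.1 rad/s and not (distance of any of clamp, cleaner, nozzle, hook, wrench, tin from where it was at the start of the episode above 0.03 m or angle between any of nozzle, tin's own z axis and vertical above 0.5 rad)); the robot touches nothing.
It fails at once if the board is lifted off its rails (15 mm above them) or tipped (z of board in the frame of bed above 0.045 m or angle between board's own z axis and vertical above 0.3 rad).
It fails at once if a bystander is moved by more than 30 mm or knocked over (distance of any of clamp, cleaner, nozzle, hook, wrench, tin from where it was at the start of the episode above 0.03 m or angle between any of nozzle, tin's own z axis and vertical above 0.5 rad).
It also fails if it takes over 48 s, if anything falls off the work surface, if the arm or the gripper's body presses on something with over 40 N, if the wrist force passes 120 N, or if a joint passes its speed limit or range.

ROBOT

A 6-joint arm with a two-finger parallel gripper is mounted at the origin on the work surface. World frame = base frame: x ahead of the robot, y to its left, z up, the work surface at z = 0. Lengths are in m, angles in rad, forces in N, time in s.
With the tool pointing down it reaches from about 0.375 to 0.975 m from the base axis. Payload 3.8 kg.
Tool frame: the origin (TCP) lies midway between the tips of the shut fingers; the grasp point (between the pads) lies 19 mm behind it (r.tcp_to_grasp is the x of the grasp point in the tool frame, in m); x points along the fingers, y is the direction in which the jaws open and shut, and the axes are right-handed (so a half turn about x gives the same grasp; the last joint's range is limited). The gripper opens to 85 mm and grips with 20 to 120 N. Pads are 22 mm wide; open, the fingers measure 114 mm over their backs; the gripper's body (76 mm by 85 mm) begins 54 mm behind the grasp point. The pads swing forward as they close: fully open they stand 13 mm farther back than shut.
Start: joints at [1.265, 0.264, 1.604, -0, 1.274, -0.037], TCP at [0.179, 0.651, 0.231] pointing down, gripper open.
Joint ranges: [-2.63, 2.63], [-0.94, 2.18], [0.31, 2.57], [-1.31, 4.45], [0, 2.66], [-2.55, 2.55]. Speed limits (rad/s): [2.57, 2.57, 3.14, 3.14, 3.14, 3.14].

INTERFACE

Orientations are given as a 3x3 rotation matrix whose columns are the frame's x, y, z axes.
In Python, from rig import r, vision, workorder, finder gives the robot as it stands.
- The arm moves only by the tool send_rows, never from a script. Its argument "rows" is a list of rows, each a list of 2 entries, a list of its own where there are three numbers: the shift along the tool's x, y, z in mm, then the turn about the tool's x in rad. In form: [[[x, y, z], twist], ...]. A call has 1 to 20 rows; each row is the pose to reach, as a shift and turn from the pose measured when the call began, along the tool's axes at that moment; what a row does not reach only later rows make up. A row lasts 1/12 s, in which the tool goes at most 41.7 mm and 7.16 degrees, less where a joint would pass 70% of its speed; a pose out of reach is approached as far as the arm can. A call with a gripper value outside its range is refused whole. "gripper" is the gripper command: -1 is fully open, 1 is shut, values between are in proportion, set as the call begins (left out, the last holds). The fingers move at their own pace and stop on an object; the grip force is fixed at half the most. Time passes only in rows, so rows that repeat a pose let the fingers close. It gives the time, the measured TCP pose, the force and the opening at its end, in the units of the state.
- r.read_state(): the state, without advancing time (a new reading comes with each control period).
- vision.read_camera(name): name is "side" or "top" or "wrist"; returns a dict with "color" (384x512x3 uint8, red, green, blue), "z_map" (384x512 float32, m along the optical axis (not along the pixel's ray), 0 where there is no reading), "intrinsics" (3x3 intrinsics, pixels), "eye" and "attitude" of the camera in the world; the wrist camera has in their place "T_tool_cam" (4x4, takes a point from camera to tool coordinates, whose origin is the TCP and whose axes are the tool frame's). Camera axes: x right, y up, looking along -z (the intrinsics and any distortion apply to the point x, -y, -z); pixel columns grow to the right and rows downward; lengths in m; the calibration is good to about 2 mm. A picture is of the moment at which its call begins: read the wrist's pose just before it.
- workorder.hand_in(): hands the job in, once; it reports no verdict.
Trained networks look in a picture, given as the dict that the camera call returned (one of the last four; its "shot" number tells which), for a name from the list of things; names that differ only in an ending like _2 or _b are one class to them, and where a whole thing is asked for, a point or a joint stands for the part that bears it (a point fixed in the world has none). Each returns a list of dicts, best first, with "conf" (0 to 1); they miss things now and then, are a little off and sometimes report something else, mostly with a low value. They report only what shows in the picture. A call takes as long as a camera call. They do not tell look-alikes from the thing itself.
- finder.spot_in(thing, picture): "point" ([x, y, z] in m, in the coordinates of the camera as it stood for that picture, good to about 4 mm: the middle of the surface that is visible of it).
- finder.landmark_of(thing, picture): "point" ([x, y, z] in m, in the coordinates of the camera as it stood for that picture, good to about 4 mm: a listed point, or the origin of a listed thing).
The state is a dict: "t": time; "q": joint angles; "dq": joint speeds; "effort": joint torques, N m; "tool_pos": TCP position; "eef_rot": TCP orientation; "contact_force": force on the tool from outside, world axes, zero at the start; "torque": the same for the moment, N m; "grip_width": finger opening in m.
Only numpy, scipy, OpenCV 4.12 (cv2) and the standard library are available. Lean on these libraries where they do the work, as an engineer would, in place of code of your own. Each camera call takes 0.05 s, during which the arm holds its last target.

## Working session

There is one attempt and no reset: what is moved stays moved. The work goes in short steps, Python scripts to look and compute and a tool call to move; the robot and the scene stay as the last step left them, time stands still between calls to the robot, and variables do not carry over. Pictures are saved under pics/ and viewed, and the job is handed in when it is done.

Besides the shell and the picture viewer there is one more tool, called after "Request:" as name(argument=value, ...), one argument or row to a line, values as JSON. send_rows: Moves the arm, as the interface text tells. Its arguments: {"type":"object","properties":{"rows":{"type":"array","items":{"type":"array"}},"gripper":{"type":"number"}},"required":["rows"]}

```bash
ls; mkdir -p pics
cat > h.py <<'E'
import numpy as np, cv2
from rig import r, vision, workorder, finder
def cam(n):
    s=r.read_state(); p=vision.read_camera(n)
    if n=='wrist':
        T=np.eye(4);T[:3,:3]=np.array(s['eef_rot']);T[:3,3]=s['tool_pos']
        p['W']=T@np.array(p['T_tool_cam'])
    else:
        T=np.eye(4);T[:3,:3]=np.array(p['attitude']);T[:3,3]=p['eye'];p['W']=T
    return p
def tow(p,pt): return p['W'][:3,:3]@np.array(pt)+p['W'][:3,3]
def cloud(p):
    z=p['z_map'];K=np.array(p['intrinsics']);v,u=np.mgrid[:z.shape[0],:z.shape[1]]
    c=np.stack([(u-K[0,2])/K[0,0]*z,-(v-K[1,2])/K[1,1]*z,-z],-1)
    w=c@p['W'][:3,:3].T+p['W'][:3,3]; w[z<=0]=np.nan
    return w
def save(n,im): cv2.imwrite('pics/'+n+'.png',cv2.cvtColor(im,cv2.COLOR_RGB2BGR))
E
python3 - <<'E'
from h import *
for n in ['top','side']:
    p=cam(n); save(n+'1',p['color']); print(n,[k for k in p],p['eye'])
    for t in ['bed','home','board','board_push','keeper','keeper_pivot','keeper_peg']:
        for f in (finder.landmark_of,):
            try: print(t,[(np.round(tow(p,d['point']),3).tolist(),round(d['conf'],2)) for d in f(t,p)][:4])
            except Exception as e: print(t,e)
print(r.read_state())
E
```

```text
pics
top ['color', 'z_map', 'intrinsics', 'eye', 'attitude', 'shot', 'W'] [ 0.24900515 -0.02310083  1.42813771]
bed [([0.562, -0.037, 0.0], 0.76)]
home [([0.571, 0.021, 0.026], 0.9)]
board [([0.419, -0.338, -0.0], 0.72), ([0.546, -0.107, 0.028], 0.59), ([0.272, 0.299, 0.003], 0.56)]
board_push [([0.324, 0.244, 0.03], 0.94), ([0.535, -0.178, 0.058], 0.64)]
keeper it knows: bed, board, board_push, clamp, cleaner, home, hook, keeper_peg, keeper_pivot, nozzle, tin, wrench
keeper_pivot [([0.486, 0.06, 0.051], 0.43)]
keeper_peg []
side ['color', 'z_map', 'intrinsics', 'eye', 'attitude', 'shot', 'W'] [ 0.48112008 -0.74531435  0.71786725]
bed [([0.56, -0.036, 0.002], 0.69)]
home [([0.573, 0.025, 0.024], 0.97)]
board [([0.415, -0.34, -0.0], 0.96), ([0.55, -0.109, 0.025], 0.69), ([0.276, 0.294, -0.002], 0.66)]
board_push [([0.321, 0.245, 0.03], 0.97), ([0.53, -0.181, 0.057], 0.96), ([0.391, -0.307, 0.025], 0.67)]
keeper it knows: bed, board, board_push, clamp, cleaner, home, hook, keeper_peg, keeper_pivot, nozzle, tin, wrench
keeper_pivot [([0.486, 0.061, 0.049], 0.53), ([0.728, -0.159, 0.001]
[... 163 characters left out ...]
7986e-06,
        1.27369704e+00, -3.69013766e-02]), 'dq': array([-0.00019856,  0.0007219 , -0.00030485, -0.00123612,  0.00014577,
       -0.00081389]), 'effort': array([-1.54982088e-03, -5.14841151e+01, -3.67614305e+01, -9.04264380e-05,
        7.19137824e-04, -8.97604679e-06]), 'tool_pos': array([0.17927662, 0.65078046, 0.23137433]), 'eef_rot': array([[ 4.73698861e-05,  2.65577987e-01,  9.64089379e-01],
       [ 1.37445612e-04,  9.64089369e-01, -2.65577991e-01],
       [-9.99999989e-01,  1.45090254e-04,  9.16627463e-06]]), 'contact_force': array([ 3.61596948e-04,  6.59468656e-01, -3.03307722e-01]), 'torque': array([-0.03139065,  0.01280794,  0.00702454]), 'grip_width': 0.08542334241055369}
```

View pics/top1.png

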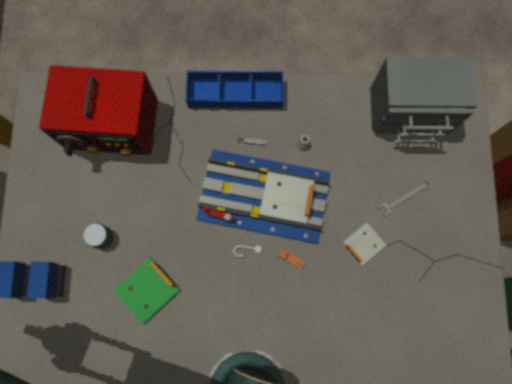

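View pics/side1.png

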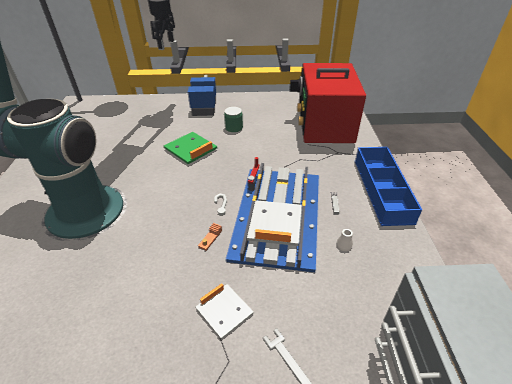

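Run:
```python
from h import *
for n in ['top','side']:
    p=cam(n); c=p['color'].astype(int); w=cloud(p)
    hsv=cv2.cvtColor(p['color'],cv2.COLOR_RGB2HSV).astype(int)
    near=(np.abs(w[...,0]-.56)<.2)&(np.abs(w[...,1]+.04)<.25)
    m=near&(hsv[...,0]>98)&(hsv[...,0]<125)&(hsv[...,1]>120)&(w[...,2]<.03)
    P=w[m]; print(n,m.sum(),np.median(P[:,2]))
    print(cv2.minAreaRect(P[:,:2].astype(np.float32)*1000))
    o=near&(hsv[...,0]>5)&(hsv[...,0]<18)&(hsv[...,1]>120)&(w[...,2]>.045)
    Q=w[o]; print('flange',o.sum(),cv2.minAreaRect(Q[:,:2].astype(np.float32)*1000),np.percentile(Q[:,2],[5,50,95]))
    rd=near&((hsv[...,0]<5)|(hsv[...,0]>172))&(hsv[...,1]>120)&(w[...,2]>.035)
    Q=w[rd]; print('red',rd.sum(),Q.mean(0),'high',Q[Q[:,2]>.07].mean(0),np.percentile(Q[:,2],[5,50,95]),cv2.minAreaRect(Q[:,:2].astype(np.float32)*1000))
    for t in ['clamp','cleaner','nozzle','hook','wrench','tin']:
        print(t,[(np.round(tow(p,d['point']),3).tolist(),round(d['conf'],2)) for d in finder.landmark_of(t,p)][:2])
    b=p['color']; im=cv2.resize(b[120:280,170:400] if n=='top' else b[150:280,190:370],None,fx=3.4,fy=3.4,interpolation=cv2.INTER_CUBIC); save(n+'crop',im)
```

```text
top 2616 0.01197056087406878
((560.0750732421875, -41.958709716796875), (366.0335388183594, 223.19757080078125), 79.32421875)
flange 87 ((532.8209838867188, -172.10372924804688), (8.683870315551758, 85.91773986816406), 78.93805694580078) [0.06906601 0.07382673 0.07805669]
red 123 [0.49769695 0.10207178 0.0554871 ] high [0.50475999 0.12681333 0.08107392] [0.04602938 0.05309783 0.08189578] ((494.4912109375, 92.4234619140625), (84.32667541503906, 17.309986114501953), 69.94207763671875)
clamp [([0.376, -0.128, -0.001], 0.68), ([0.571, 0.023, 0.022], 0.26)]
cleaner [([0.732, -0.006, 0.002], 0.55)]
nozzle [([0.726, -0.163, -0.001], 0.65)]
hook [([0.399, 0.014, -0.002], 0.73)]
wrench [([0.566, -0.475, -0.003], 0.8)]
tin [([0.43, 0.436, -0.002], 0.68)]
side 2871 0.011295209236781845
((559.9055786132812, -43.6654052734375), (372.5503845214844, 222.28021240234375), 79.2638931274414)
flange 282 ((534.47216796875, -175.84251403808594), (12.480314254760742, 88.27007293701172), 78.314453125) [0.04949897 0.06380611 0.07390186]
red 94 [0.4977163  0.09698805 0.05514993] high [0.50498665 0.12382706 0.07810557] [0.04580506 0.05156552 0.08058297] ((494.385986328125, 90.51248168945312), (89.20651245117188, 14.947562217712402), 73.81183624267578)
clamp [([0.372, -0.124, 0.0], 0.74), ([0.553, -0.468, 0.0], 0.23)]
cleaner [([0.733, -0.006, 0.002], 0.43)]
nozzle [([0.728, -0.163, 0.002], 0.56)]
hook [([0.394, 0.009, -0.002], 0.44)]
wrench [([0.555, -0.472, -0.0], 0.83), ([0.53, -0.179, 0.061], 0.71)]
tin [([0.429, 0.436, 0.0], 0.73)]
```

View pics/sidecrop.png

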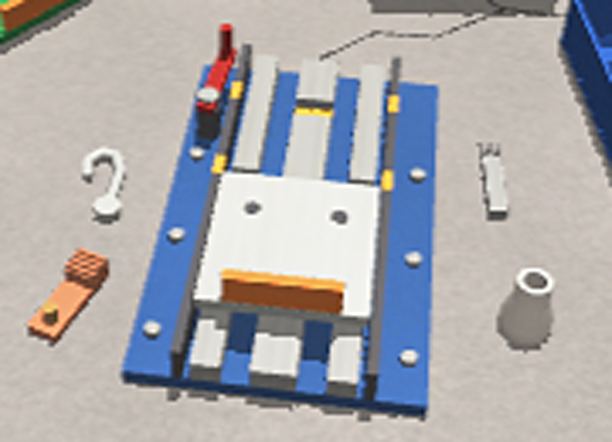

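View pics/topcrop.png

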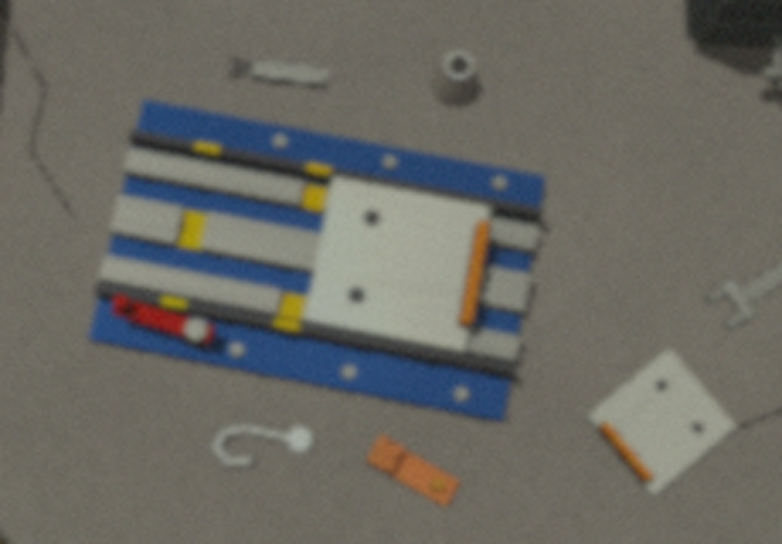

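Candidates for the board in the top picture are the white board on the bed (288,197), the small white look-alike (365,243) and the green look-alike (147,291). I choose the one on the bed: it is the larger white board, riding on the rails, and the crop confirms it. The flange top is at z≈0.074, as expected, and the board is about 134 mm short of home. The keeper is at about 0.1 rad.

```bash
cat >> h.py <<'E'
O=np.array([.561,-.038]); TH=np.deg2rad(79.3); ex=np.array([np.cos(TH),np.sin(TH)]); ey=np.array([-ex[1],ex[0]])
def b2w(x,y): return O+ex*x/1000+ey*y/1000
def w2b(w): d=np.array(w[:2])-O; return np.array([d@ex,d@ey])*1000
def plan(x,y,z,yawdeg=79.3):
    """bed mm x,y and world z mm -> tool shift mm, twist"""
    s=r.read_state(); R=np.array(s['eef_rot']); p=s['tool_pos']
    t=np.array([*b2w(x,y),z/1000]); sh=R.T@(t-p)*1000
    yaw=np.arctan2(R[1,1],R[0,1]); tw=-(np.deg2rad(yawdeg)-yaw)
    print('bed now',w2b(p).round(1),'z',round(p[2]*1000,1),'yaw',np.rad2deg(yaw).round(1),'shift',sh.round(1),'twist',tw.round(3),'F',np.round(s['contact_force'],1),'t',s['t'])
    return sh,tw
E
python3 -c "
from h import *
plan(-190,2,231)"
```

```text
bed now [605.9 503. ] z 231.3 yaw 74.6 shift [ 3.000e-01 -7.522e+02  5.645e+02] twist -0.082 F [-1.6 -0.3  0.2] t 1.4
```

Request:
send_rows(
  gripper=1,
  rows=[
    [[0,-30,23],0],
    [[0,-60,45],0],
    [[0,-90,68],0],
    [[0,-120,90],0],
    [[0,-150,113],-0.02],
    [[0,-180,135],-0.04],
    [[0,-210,158],-0.06],
    [[0,-240,180],-0.08],
    [[0,-270,203],-0.082],
    [[0,-300,225],-0.082],
    [[0,-330,248],-0.082],
    [[0,-360,270],-0.082],
    [[0,-390,293],-0.082],
    [[0,-420,315],-0.082],
    [[0,-450,338],-0.082],
    [[0,-480,360],-0.082],
    [[0,-510,383],-0.082],
    [[0,-540,405],-0.082],
    [[0,-570,428],-0.082],
    [[0,-600,450],-0.082],
  ],
)

```text
t: 3.07
tool_pos: [0.4542, -0.0492, 0.2317]
eef_rot: [[0.001, 0.186, 0.983], [-0.0, 0.983, -0.186], [-1.0, 0.0, 0.001]]
contact_force: [0.6, 1.0, 0.1]
grip_width: 0.0001
```

```bash
python3 -c "
from h import *
plan(-190,2,231)"
```

```text
bed now [-30.9 102.9] z 231.7 yaw 79.3 shift [   0.8 -159.1  100.9] twist -0.001 F [0.6 1.  0.1] t 3.0667
```

Request:
send_rows(
  rows=[
    [[0,-30,20],0],
    [[0,-60,40],0],
    [[0,-90,60],0],
    [[0,-120,80],0],
    [[0,-145,95],0],
    [[0,-159,101],0],
    [[0,-159,101],0],
    [[30,-159,101],0],
    [[60,-159,101],0],
    [[90,-159,101],0],
    [[115,-159,101],0],
    [[125,-159,101],0],
    [[125,-159,101],0],
    [[125,-159,101],0],
  ],
)

```text
t: 4.23
tool_pos: [0.524, -0.2235, 0.1072]
eef_rot: [[0.001, 0.185, 0.983], [0.0, 0.983, -0.185], [-1.0, 0.001, 0.001]]
contact_force: [1.2, -0.1, 0.5]
grip_width: 0.0001
```

Run:
```python
from h import *
p=cam('side'); save('s2',cv2.resize(p['color'][130:300,170:400],None,fx=3.4,fy=3.4,interpolation=cv2.INTER_CUBIC))
p=cam('wrist'); save('w2',p['color'])
print([(w2b(tow(p,d['point'])).round(1),tow(p,d['point'])[2].round(3),d['conf']) for d in finder.landmark_of('board_push',p)])
plan(-170,2,51)
```

```text
[(array([-292.4,  124.1]), np.float64(0.022), 0.66), (array([-141.8,   -1.8]), np.float64(0.062), 0.64)]
bed now [-190.1   -0. ] z 109.4 yaw 79.3 shift [58.3 20.1 -2.3] twist -0.0 F [0.4 0.1 0.7] t 4.3833
```

View pics/s2.png

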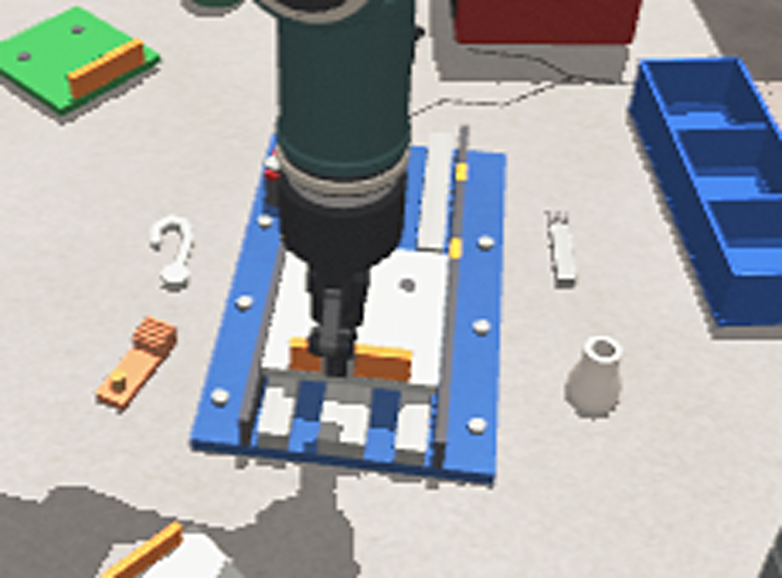

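View pics/w2.png

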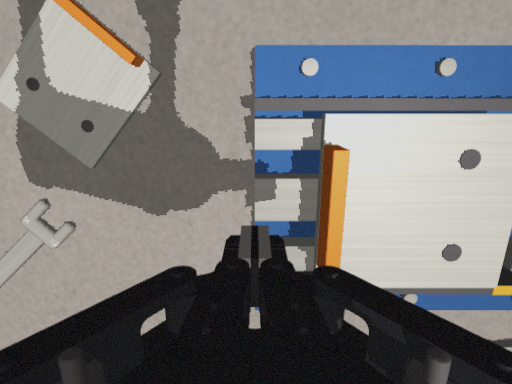

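Wrist view: the shut fingertips at (255,240) are behind the orange flange (333,210), with a clear gap. I'll lower beside it and move up to contact.

Request:
send_rows(
  rows=[
    [[20,0,-1],0],
    [[40,0,-1],0],
    [[56,0,-1],0],
    [[57,0,-1],0],
    [[57,6,-1],0],
    [[57,12,-1],0],
    [[57,18,-1],0],
    [[57,22,-1],0],
    [[57,26,-1],0],
    [[57,30,-1],0],
    [[57,34,-1],0],
    [[57,38,-1],0],
    [[57,42,-1],0],
    [[57,46,-1],0],
  ],
)

```text
t: 5.55
tool_pos: [0.534, -0.1807, 0.0529]
eef_rot: [[0.006, 0.185, 0.983], [-0.004, 0.983, -0.185], [-1.0, -0.003, 0.007]]
contact_force: [-1.6, -5.5, 0.8]
grip_width: 0.0002
```

Run:
```python
from h import *
p=cam('wrist'); save('w3',p['color'])
print([(w2b(tow(p,d['point'])).round(1),tow(p,d['point'])[2].round(3),d['conf']) for d in finder.landmark_of('board_push',p)])
plan(-24,2,51)
```

```text
[(array([-129.9,    0.7]), np.float64(0.064), 0.86)]
bed now [-1.444e+02  1.000e-01] z 52.9 yaw 79.3 shift [  1.6 120.4  -1.9] twist 0.0 F [ 0.5 -3.2  1.9] t 5.65
```

View pics/w3.png

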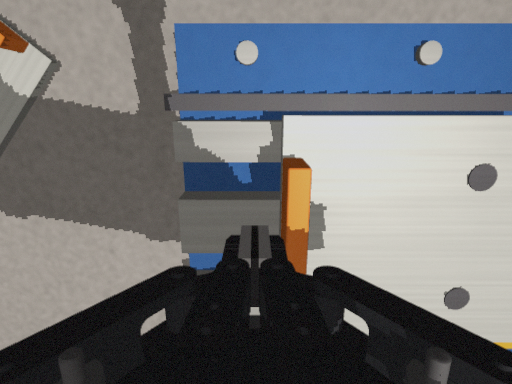

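Contact: about 5 N, with the fingertips against the flange's rear face at (283,220). Next I push most of the way.

Request:
send_rows(
  rows=[
    [[1,6,0],0],
    [[1,12,0],0],
    [[1,18,0],0],
    [[1,24,0],0],
    [[1,30,0],0],
    [[1,36,0],0],
    [[1,42,0],0],
    [[1,48,0],0],
    [[1,54,0],0],
    [[1,60,0],0],
    [[1,66,0],0],
    [[1,72,0],0],
    [[1,78,0],0],
    [[1,84,0],0],
    [[1,90,0],0],
    [[1,95,0],0],
    [[1,100,0],0],
    [[1,104,0],0],
    [[1,107,0],0],
    [[1,108,0],0],
  ],
)

```text
t: 7.32
tool_pos: [0.555, -0.0753, 0.0528]
eef_rot: [[0.008, 0.184, 0.983], [-0.006, 0.983, -0.184], [-1.0, -0.005, 0.009]]
contact_force: [-0.9, -9.0, 4.8]
grip_width: -0.0001
```

Run:
```python
from h import *
p=cam('wrist'); save('w4',p['color'])
print([(w2b(tow(p,d['point'])).round(1),tow(p,d['point'])[2].round(3),d['conf']) for d in finder.landmark_of('board_push',p)])
plan(-24,2,51)
```

```text
[(array([-19.6,  -2.1]), np.float64(0.063), 0.97)]
bed now [-37.7  -1. ] z 52.8 yaw 79.4 shift [ 1.7 13.8 -3. ] twist 0.001 F [-1.3 -6.   5. ] t 7.4167
```

View pics/w4.png

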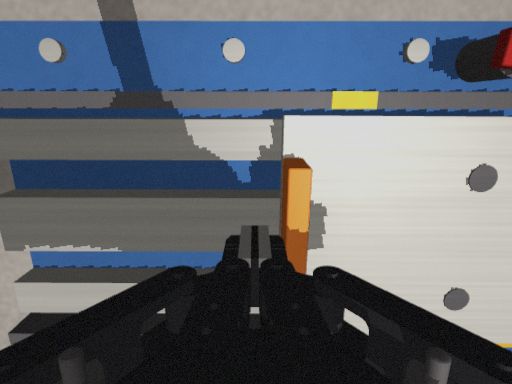

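Still riding (push point z=0.063), with about 13 mm to go. I'll finish slowly.

Request:
send_rows(
  rows=[
    [[1,1.5,0],0],
    [[1,3,0],0],
    [[1,4.5,0],0],
    [[1,6,0],0],
    [[1,7.5,0],0],
    [[1,9,0],0],
    [[1,10.5,0],0],
    [[1,12,0],0],
    [[1,13,0],0],
    [[1,14,0],0],
    [[1,14.5,0],0],
    [[1,14.5,0],0],
  ],
)

```text
t: 8.42
tool_pos: [0.5579, -0.0622, 0.0522]
eef_rot: [[0.008, 0.184, 0.983], [-0.008, 0.983, -0.184], [-1.0, -0.006, 0.009]]
contact_force: [-0.3, -6.5, 3.1]
grip_width: -0.0002
```

```bash
cat > chk.py <<'E'
from h import *
def chk(tag):
    p=cam('wrist'); save('w'+tag,p['color'])
    print([(w2b(tow(p,d['point'])).round(1),tow(p,d['point'])[2].round(3),d['conf']) for d in finder.landmark_of('board_push',p)])
    for n in ('wrist','top'):
        if n!='wrist': p=cam(n); save(n[0]+tag,cv2.resize(p['color'][120:280,170:400],None,fx=3.4,fy=3.4))
        w=cloud(p); hsv=cv2.cvtColor(p['color'],cv2.COLOR_RGB2HSV); d=w[...,:2]-O; bx=d@ex*1000; by=d@ey*1000
        for lo,hi in ((15,50),(70,110)):
            m=(bx>lo)&(bx<hi)&(abs(by)<55)&(hsv[...,1]<50)&(hsv[...,2]>90)
            print(n,lo,m.sum(),'panel z',np.nanmedian(w[m][:,2]) if m.any() else None)
E
python3 -c "
from chk import *
chk('5'); plan(-24,2,51)"
```

```text
[(array([-8.5, -0.4]), np.float64(0.056), 0.92)]
wrist 15 9565 panel z 0.04031763011067638
wrist 70 12969 panel z 0.040348961437486786
top 15 136 panel z 0.43207318287514124
top 70 450 panel z 0.04029922588774282
bed now [-24.3  -1.4] z 52.3 yaw 79.4 shift [ 1.2  0.4 -3.5] twist 0.001 F [-1.8 -6.5  3.4] t 8.5667
```

View pics/w5.png

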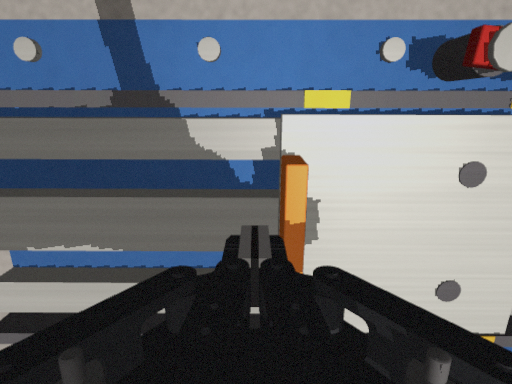

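Panel top is 40.3 mm at both ends and the rear face is at about -9.7 mm, so the board is seated, level and at home. Now I back off, rise, and go to the outer side of the keeper peg.

Request:
send_rows(
  rows=[
    [[0,-4,0],0],
    [[0,-12,0],0],
    [[-3,-16,0],0],
    [[-30,-16,0],0],
    [[-60,-16,0],0],
    [[-78,-10,-5],0],
    [[-78,20,-25],0],
    [[-78,50,-45],0],
    [[-78,80,-65],0],
    [[-78,110,-85],0],
    [[-78,140,-105],0],
    [[-78,165,-115],0],
    [[-78,177,-119],0],
    [[-78,177,-119],0],
    [[-78,177,-119],0],
    [[-78,177,-119],0],
  ],
)

```text
t: 9.9
tool_pos: [0.473, 0.1338, 0.128]
eef_rot: [[0.008, 0.184, 0.983], [-0.008, 0.983, -0.184], [-1.0, -0.006, 0.009]]
contact_force: [0.3, -0.3, -0.1]
grip_width: -0.0005
```

Run:
```python
from h import *
for n in ('wrist','top','side'):
    p=cam(n); save(n[0]+'6',p['color'])
    for t in ('keeper_peg','keeper_pivot','board_push'):
        print(n,t,[(w2b(tow(p,d['point'])).round(1),tow(p,d['point'])[2].round(3),d['conf']) for d in finder.landmark_of(t,p)])
    w=cloud(p); hsv=cv2.cvtColor(p['color'],cv2.COLOR_RGB2HSV)
    B=np.stack([(w[...,:2]-O)@ex,(w[...,:2]-O)@ey],-1)*1000
    m=((hsv[...,0]<5)|(hsv[...,0]>172))&(hsv[...,1]>120)&(w[...,2]>.076)&(w[...,2]<.09)&(abs(B[...,0]-120)<60)&(abs(B[...,1]-85)<60)
    print(m.sum(), B[m].mean(0) if m.any() else '')
plan(153,115,64)
```

```text
wrist keeper_peg []
wrist keeper_pivot [(array([89.9, 93.3]), np.float64(0.049), 0.58)]
wrist board_push [(array([-9.2, -1.6]), np.float64(0.053), 0.59)]
0 
top keeper_peg [(array([-429. ,  -84.4]), np.float64(-0.003), 0.45), (array([-118.4,  166.5]), np.float64(-0.0), 0.31)]
top keeper_pivot [(array([84.7, 89.7]), np.float64(0.05), 0.42)]
top board_push [(array([-13.8,  -5.9]), np.float64(0.048), 0.95), (array([-294.5,  121.4]), np.float64(0.018), 0.9), (array([235.6, 285.6]), np.float64(0.03), 0.6)]
0 
side keeper_peg [(array([150. ,  85.1]), np.float64(0.08), 0.45)]
side keeper_pivot []
side board_push [(array([-295. ,  119.1]), np.float64(0.025), 0.89), (array([232.6, 289.6]), np.float64(0.029), 0.77), (array([-426.6,  -70.9]), np.float64(-0.002), 0.6), (array([-11.1,  -1.9]), np.float64(0.051), 0.55)]
9 [148.08821925  85.41151803]
bed now [152.9 118.5] z 128.1 yaw 79.4 shift [64.1  0.5  2.9] twist 0.001 F [ 0.6 -0.2  0.3] t 10.5
```

View pics/w6.png

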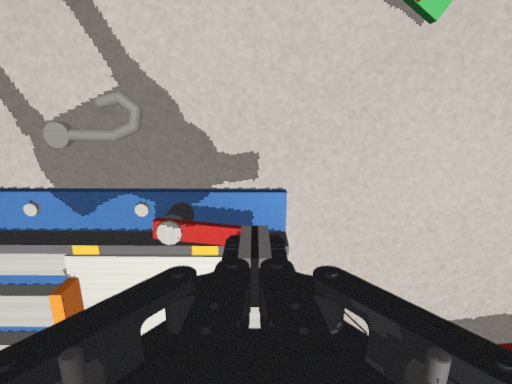

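View pics/s6.png

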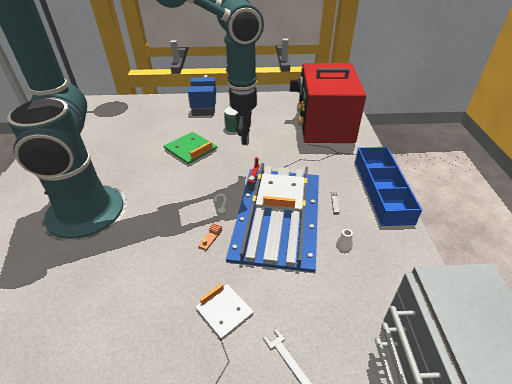

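Wrist view: the keeper pivot is at (170,232), and the bar runs right under the fingers to a hidden peg. Side camera puts the peg at (150,85) in the bed frame, as expected for 0.1 rad. I'll descend outside it and compute the arc.

Request:
send_rows(
  rows=[
    [[20,0,0],0],
    [[40,0,0],0],
    [[58,0,0],0],
    [[62,0,0],0],
    [[62,-1,5],0],
    [[62,-1,9],0],
    [[62,-1,12],0],
    [[62,-1,12],0],
    [[62,-1,12],0],
  ],
)

```text
t: 11.25
tool_pos: [0.4865, 0.1307, 0.0674]
eef_rot: [[0.01, 0.185, 0.983], [-0.007, 0.983, -0.185], [-1.0, -0.005, 0.011]]
contact_force: [-0.7, -0.5, -0.4]
grip_width: -0.0002
```

```bash
cat > arc.py <<'E'
from h import *
def arc(a0,a1,n,off=17.,z=66):
    s=r.read_state(); R=np.array(s['eef_rot']); p=np.array(s['tool_pos']); yaw=np.arctan2(R[1,1],R[0,1])
    print('bed',w2b(p).round(1),p[2].round(4),np.rad2deg(yaw).round(1),s['contact_force'].round(1),s['t'],s['q'].round(2))
    out=[]
    for a in np.linspace(a0,a1,n+1)[1:]:
        t=np.array([-np.sin(a),-np.cos(a)]); c=np.array([85+65*np.cos(a),92-65*np.sin(a)])-t*off
        sh=R.T@(np.array([*b2w(*c),z/1000])-p)*1000
        tw=-(TH-a-yaw)
        out.append([[round(float(v)) for v in sh],round(float(tw),2)])
    print(out)
E
python3 -c "
from arc import *
arc(0.05,0.8,14)
p=cam('wrist'); save('w7',p['color'])"
```

```text
bed [151.9 104.6] 0.0674 79.3 [-0.7 -0.5 -0.4] 11.25 [ 0.22  0.1   2.12 -0.01  0.91 -1.16]
[[[1, -1, 2], 0.1], [[2, 0, 6], 0.16], [[2, 0, 10], 0.21], [[2, 0, 13], 0.27], [[2, 0, 17], 0.32], [[2, 0, 20], 0.37], [[2, -1, 24], 0.43], [[2, -1, 27], 0.48], [[2, -2, 31], 0.53], [[2, -3, 34], 0.59], [[2, -5, 38], 0.64], [[2, -6, 41], 0.69], [[2, -8, 44], 0.75], [[2, -9, 47], 0.8]]
```

View pics/w7.png

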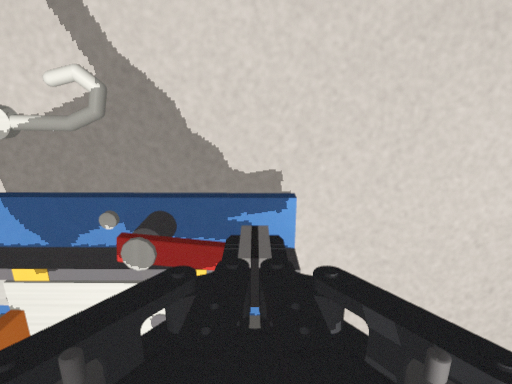

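Request:
send_rows(
  rows=[
    [[1,0,2],0.1],
    [[2,0,6],0.16],
    [[2,0,10],0.21],
    [[2,0,13],0.27],
    [[2,0,17],0.32],
    [[2,0,20],0.37],
    [[2,-1,24],0.43],
    [[2,-1,27],0.48],
    [[2,-2,31],0.53],
    [[2,-3,34],0.59],
    [[2,-5,38],0.64],
    [[2,-6,41],0.69],
    [[2,-8,44],0.75],
    [[2,-9,47],0.8],
  ],
)

```text
t: 12.47
tool_pos: [0.5303, 0.1132, 0.066]
eef_rot: [[0.009, 0.835, 0.55], [-0.007, 0.55, -0.835], [-1.0, 0.004, 0.011]]
contact_force: [-0.8, 0.4, 0.5]
grip_width: 0.0002
```

```bash
python3 -c "
from arc import *
arc(0.8,1.63,15)
p=cam('wrist'); save('w8',p['color'])
p=cam('side'); save('s8',cv2.resize(p['color'][130:300,170:400],None,fx=3.4,fy=3.4))"
```

```text
bed [142.9  58.2] 0.066 33.4 [-0.8  0.4  0.5] 12.4667 [ 0.17  0.17  2.04 -0.01  0.92 -0.41]
[[[0, 1, 5], 0.05], [[0, 2, 8], 0.11], [[0, 2, 12], 0.16], [[0, 3, 16], 0.22], [[0, 3, 19], 0.27], [[0, 2, 23], 0.33], [[0, 2, 27], 0.39], [[0, 2, 30], 0.44], [[0, 1, 34], 0.5], [[0, 0, 38], 0.55], [[0, -1, 41], 0.61], [[0, -3, 45], 0.66], [[0, -4, 48], 0.72], [[0, -6, 51], 0.77], [[1, -8, 54], 0.83]]
```

View pics/w8.png

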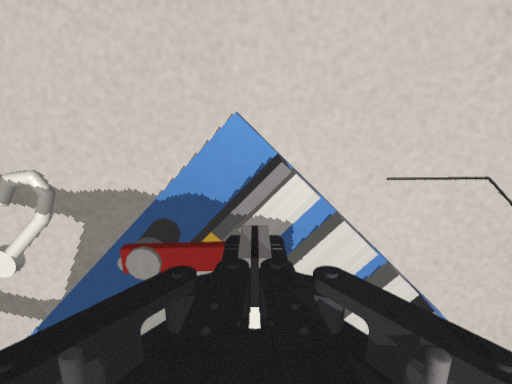

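View pics/s8.png

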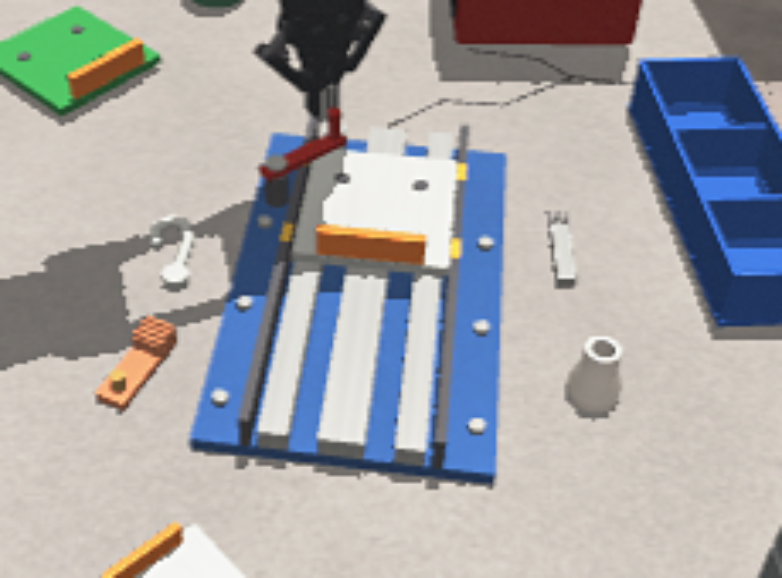

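Keeper at about 0.85 rad and turning with the fingertips. In the wrist view the bar runs (145,262) to (225,255), perpendicular to the push. I'll continue to the stop.

Request:
send_rows(
  rows=[
    [[0,1,5],0.05],
    [[0,2,8],0.11],
    [[0,2,12],0.16],
    [[0,3,16],0.22],
    [[0,3,19],0.27],
    [[0,2,23],0.33],
    [[0,2,27],0.39],
    [[0,2,30],0.44],
    [[0,1,34],0.5],
    [[0,0,38],0.55],
    [[0,-1,41],0.61],
    [[0,-3,45],0.66],
    [[0,-4,48],0.72],
    [[0,-5,50],0.75],
    [[0,-6,52],0.77],
    [[0,-6,52],0.77],
    [[0,-6,52],0.77],
  ],
)

```text
t: 13.98
tool_pos: [0.5541, 0.0673, 0.0667]
eef_rot: [[0.01, 0.983, -0.184], [-0.006, -0.184, -0.983], [-1.0, 0.011, 0.004]]
contact_force: [-1.3, 4.7, 0.2]
grip_width: -0.0001
```

```bash
python3 -c "
from arc import *
arc(1.57,1.6,1)
p=cam('side'); save('s9',cv2.resize(p['color'][130:300,170:400],None,fx=3.4,fy=3.4))"
```

```text
bed [102.2  26.3] 0.0667 -10.6 [-1.3  4.7  0.2] 13.9833 [ 0.08  0.2   2.01 -0.01  0.92  0.27]
[[[1, 0, 2], 0.03]]
```

View pics/s9.png

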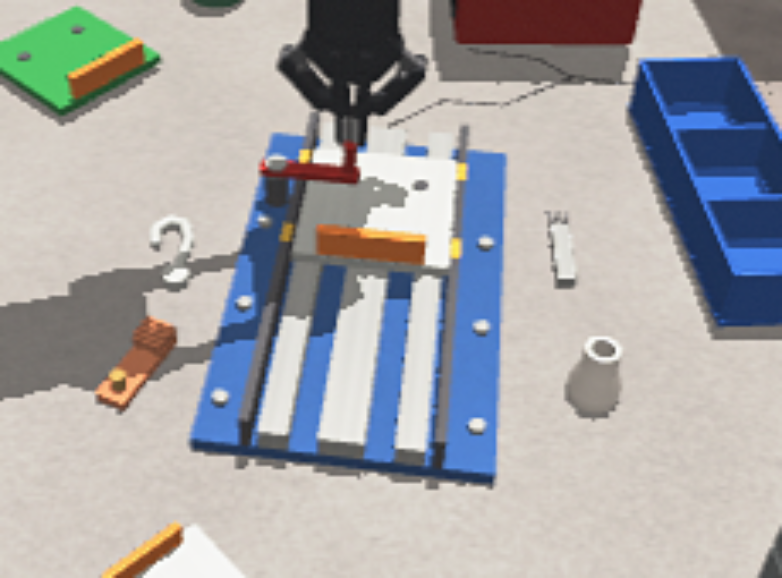

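The force has risen to 5 N at the stop and the keeper lies across the board. I press a touch more, then back off, rise clear and check.

Request:
send_rows(
  rows=[
    [[0,0,1],0],
    [[0,0,2],0],
    [[0,0,2],0],
    [[0,0,-3],0],
    [[0,0,-12],0],
    [[0,0,-20],0],
    [[-20,0,-22],0],
    [[-50,0,-22],0],
    [[-80,0,-22],0],
    [[-110,0,-35],0],
    [[-140,0,-60],0],
    [[-150,0,-90],0],
    [[-150,0,-120],0],
    [[-150,0,-150],0],
    [[-150,0,-150],0],
    [[-150,0,-150],0],
  ],
)

```text
t: 15.37
tool_pos: [0.5802, 0.2172, 0.216]
eef_rot: [[0.01, 0.984, -0.18], [-0.007, -0.18, -0.984], [-1.0, 0.011, 0.005]]
contact_force: [-0.0, -0.4, -0.1]
grip_width: -0.0001
```

Run:
```python
from chk import *
chk('10')
for n in ('top','side'):
    p=cam(n); save('z'+n,cv2.resize(p['color'][130:300,170:400],None,fx=3.4,fy=3.4))
    for t in ('board','board_push','keeper_pivot','keeper_peg'):
        print(n,t,[(w2b(tow(p,d['point'])).round(1),tow(p,d['point'])[2].round(3),d['conf']) for d in finder.landmark_of(t,p)])
    w=cloud(p); hsv=cv2.cvtColor(p['color'],cv2.COLOR_RGB2HSV)
    B=np.stack([(w[...,:2]-O)@ex,(w[...,:2]-O)@ey],-1)*1000
    m=((hsv[...,0]<5)|(hsv[...,0]>172))&(hsv[...,1]>120)&(w[...,2]>.04)&(w[...,2]<.09)&(abs(B[...,0]-100)<70)&(abs(B[...,1]-60)<90)
    print(m.sum(), cv2.minAreaRect(B[m].astype(np.float32)), B[m&(w[...,2]>.074)].mean(0))
    for t in ['clamp','cleaner','nozzle','hook','wrench','tin']:
        print(t,[(np.round(tow(p,d['point']),3).tolist(),round(d['conf'],2)) for d in finder.landmark_of(t,p)][:1])
print(r.read_state()['t'],r.read_state()['contact_force'])
```

```text
[(array([233.8, 282.1]), np.float64(0.028), 0.59)]
wrist 15 0 panel z None
wrist 70 0 panel z None
top 15 418 panel z 0.039965212251783844
top 70 344 panel z 0.04010528098445254
top board [(array([-321.9,   84.7]), np.float64(-0.004), 0.86)]
top board_push [(array([-8.4, -3.9]), np.float64(0.05), 0.93), (array([-294.2,  124. ]), np.float64(0.017), 0.83)]
top keeper_pivot [(array([84.2, 87.5]), np.float64(0.052), 0.75)]
top keeper_peg [(array([88.2, 27.8]), np.float64(0.085), 0.56)]
80 ((85.97242736816406, 66.80494689941406), (78.75628662109375, 13.84927749633789), 86.82012939453125) [85.31613894 29.51617854]
clamp [([0.374, -0.124, -0.001], 0.75)]
cleaner [([0.733, -0.008, 0.004], 0.44)]
nozzle [([0.726, -0.164, -0.001], 0.62)]
hook [([0.395, 0.018, -0.001], 0.43)]
wrench [([0.566, -0.473, -0.002], 0.66)]
tin [([0.568, -0.041, 0.001], 0.45)]
side board [(array([-320.3,   85.3]), np.float64(0.002), 0.93), (array([60.6, -3. ]), np.float64(0.019), 0.69), (array([271.5, 343.2]), np.float64(-0.002), 0.56)]
side board_push [(array([-7.7, -1.2]), np.float64(0.051), 0.66), (array([232.9, 288.6]), np.float64(0.028), 0.58), (array([-296.4,  119. ]), np.float64(0.028), 0.57)]
side keeper_pivot [(array([86.7, 93.2]), np.float64(0.052), 0.67), (array([ 16.3, 173.1]), np.float64(-0.002), 0.56)]
side keeper_peg [(array([78.8, 28.3]), np.float64(0.08), 0.43)]
141 ((84.2719497680664, 62.324790954589844), (17.371667861938477, 86.56452941894531), 1.239480972290039) [82.26780107 27.00525143]
clamp [([0.373, -0.124, 0.001], 0.57)]
cleaner [([0.73, -0.011, -0.001], 0.48)]
nozzle [([0.728, -0.16, 0.003], 0.82)]
hook [([0.396, 0.01, 0.0], 0.71)]
wrench [([0.557, -0.47, -0.0], 0.56)]
tin [([0.428, 0.437, 0.001], 0.94)]
16.6167 [-0.02264777 -0.6569366  -0.44030694]
```

View pics/zside.png

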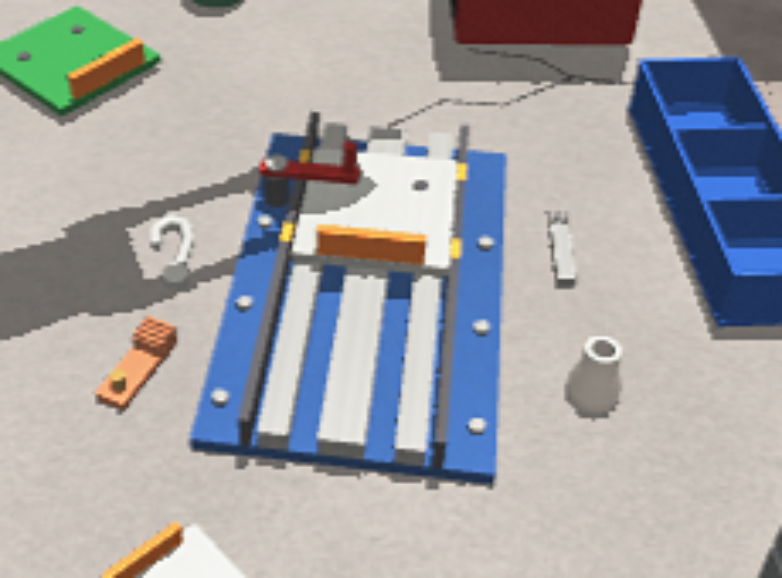

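View pics/ztop.png

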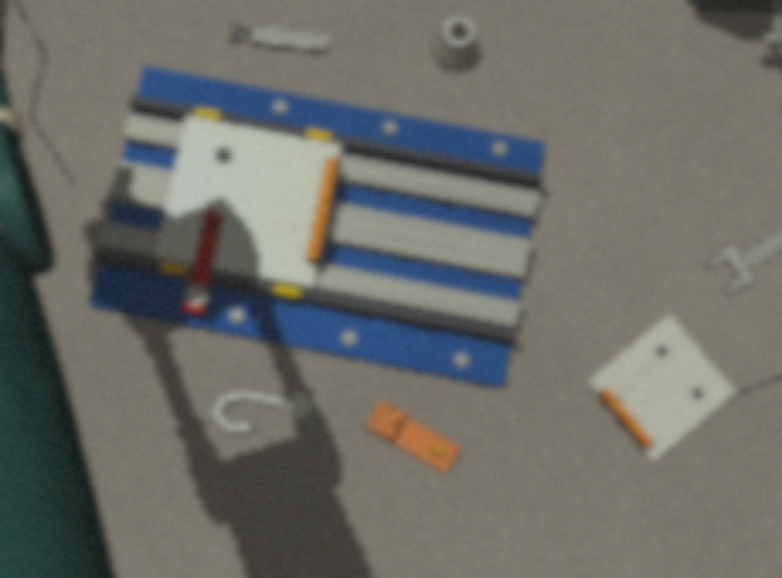

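Both views show the board seated, with its panel top at 40 mm. The keeper lies across it with the peg at about (85,28), so about 1.57 rad. The bystanders haven't moved and the arm is clear, so I'm handing in.

```bash
python3 -c "
from h import *
print(workorder.hand_in()); print(r.read_state()['t'])"
```

```text
the job is handed in; nothing more can be done
None
the job is handed in; nothing more can be done
```

The job is handed in at about 17 s of the 48 s allowed. The board is down in its notches and the red keeper is closed over it. I pushed the larger white board about 134 mm along the rails by its orange flange until it dropped. Then I pushed the keeper by its peg round to its stop.

**Board:** the top camera gave a panel height of 40.0–40.1 mm, which is the seated height, level at both places measured. The flange's rear face is at about -8 to -10 mm, so the board's origin is at about x = 60–62 mm (home is 60).

**Keeper:** the bar and peg measurements put it within a few degrees of 1.57 rad. The push force rose to about 5 N at the stop.

**Bystanders:** all were found within about 10 mm of where they started. I take that as the finder's scatter.

**Checks that failed or disagreed:**
- The top camera did not find the tin in the last check, because the arm was over it. It reported a false hit on the bed instead; the side camera saw the tin unmoved.
- The finder's readings of the board's sideways position ranged from -1 to -4 mm, and its along-rail readings also varied by several mm. The guides allow only 2 mm of sideways play, so I took this as noise.
- The wrist camera did not see the board in the final check.

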